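Push the display board up to the rail at its tag

TASK

With the fingertips, push the wooden board that carries the two chocolate globes along the counter until its far long side is flush against the brass rail and the board is centred on the round price tag (not the rectangular one). Slide it only: do not lift or tip the board, do not touch the globes, and keep them standing in their places on it. Leave everything else where it stands.

Things in the scene. Friction and masses are not known exactly. Their poses are not given: they have to be found in the camera images.
- board: the work: mid-brown wooden display board, 110 (its x) by 190 (its y) by 28 mm high, 0.3-0.55 kg, loose on the counter, carrying two chocolate globes. Origin: centre of underside; x points roughly away from the robot, y along its length. Starts short of the rail, skewed up to 20 degrees. Too wide to grip from above; slides when pushed on its sides (about 2 to 8 N).
- board_far_left (a point): point at half height (14 mm) on the board's far left vertical edge, i.e. the end, towards +y, of the long side that must meet the rail (board x = +55 mm, y = +95 mm)
- board_far_right (a point): the same at the other end of that far long side (board x = +55 mm, y = -95 mm)
- rail: square brass stop bar fixed on the far part of the counter, 680 mm long, 24 mm high, 24 mm thick, turned up to 7 degrees. Origin: at counter height, middle of its near face (towards the robot); y runs along the bar, x away from the robot, square to the face. A board lying flush has its centre at rail x = -55 mm.
- tag_round: the mark: fixed price-tag holder clipped on the rail, with a ROUND black blank plate (56 mm across, sloping 45 degrees to face away from the robot and up, top 75 mm above the counter, wholly behind the near face). Origin: on the line of the near face, at counter height, below the plate's middle; axes as the rail's. 60 to 100 mm left or right of the rail's middle.
- tag_square: fixed price-tag holder like the other, but with a RECTANGULAR black plate (70 by 44 mm), on the other half of the rail: not the mark. Origin and axes likewise.
- globe_left: glossy black chocolate globe on a biscuit disc, loose, standing on the board 45 mm to the left (+y) of the board's centre; 54 mm high, 54 mm across the disc, 51 mm across the globe, its top 82 mm above the counter. Origin: centre of its underside.
- globe_right: the same, 45 mm to the right (-y) of the board's centre
- tart: bystander: round fruit tart, 100 mm across, 40 mm high, near the rail's left end. Origin: centre of underside (as for all bystanders but the spatula)
- cake: bystander: small round layer cake on a gold disc, 100 mm across, 74 mm high, near the rail's right end
- ramekin: bystander: empty white ramekin, 76 mm across, 45 mm high, left of the board
- block: bystander: small empty dark wooden block, 100 by 60 by 28 mm, right of the board
- jar: bystander: amber jar, 68 mm across, 100 mm high, at the near right
- mug: bystander: blue mug, 76 mm across, 85 mm high, far left, its handle towards its own +y
- spatula: bystander: spatula lying flat at the near left, along its own x, handle to its -x
There are look-alikes about, which are no part of the job. Of the things shaped like the board, the brown one is meant.

How it is judged:
At the end, for the whole second after the job is handed in: both ends of the board's far side within 6 mm of the rail's face, board centre within 15 mm of the round tag's along the rail, board flat and at rest, both globes upright on it within 20 mm (x and y) of their first places on it, no bystander moved over 20 mm (x of each of board_far_left, board_far_right in the frame of rail above -0.006 m and y of board in the frame of tag_round between -0.015 and 0.015 m and height (world z) of board below 0.005 m and angle between board's own z axis and vertical below 0.05 rad and linear speed of each of board, globe_left, globe_right below 0.01 m/s and z of globe_left in the frame of board between 0.022 and 0.034 m and angle between each of globe_left, globe_right's own z axis and vertical below 0.15 rad and x of globe_left in the frame of board between -0.02 and 0.02 m and y of globe_left in the frame of board between 0.025 and 0.065 m and z of globe_right in the frame of board between 0.022 and 0.034 m and x of globe_right in the frame of board between -0.02 and 0.02 m and y of globe_right in the frame of board between -0.065 and -0.025 m and distance of each of tart, cake, ramekin, jar, spatula, mug, block from where it was at the start of the episode below 0.02 m); the robot touches nothing.
It fails at once if the board is lifted or tipped off the counter (height (world z) of board above 0.008 m or angle between board's own z axis and vertical above 0.1 rad).
It fails at once if a globe is touched by the robot (contact force between any of the fingers, the arm and globe_left above 0.5 N or contact force between any of the fingers, the arm and globe_right above 0.5 N).
It fails at once if a globe is lifted, topples or falls off the board (height (world z) of any of globe_left, globe_right above 0.045 m or height (world z) of any of globe_left, globe_right below 0.018 m or angle between any of globe_left, globe_right's own z axis and vertical above 0.4 rad).
It fails at once if a bystander is shifted by more than 20 mm (distance of any of tart, cake, ramekin, jar, spatula, mug, block from where it was at the start of the episode above 0.02 m).
It also fails if it takes over 48 s, if anything falls off the work surface, if the arm or the gripper's body presses on something with over 40 N, if the wrist force passes 120 N, or if a joint passes its speed limit or range.

ROBOT

A 6-joint arm with a two-finger parallel gripper is mounted at the origin on the work surface. World frame = base frame: x ahead of the robot, y to its left, z up, the work surface at z = 0. Lengths are in m, angles in rad, forces in N, time in s.
With the tool pointing down it reaches from about 0.25 to 0.85 m from the base axis. Payload 12.5 kg.
Tool frame: the origin (TCP) lies between the finger pads; the fingertips stand 14 mm ahead of it and the grasp point (between the pads) lies 5 mm behind it; z points along the fingers, y is the line along which they close (so a half turn about z gives the same grasp; the last joint's range is limited). The gripper opens to 93 mm and grips with 3 to 60 N. Pads are 15 mm wide; open, the fingers measure 128 mm over their backs; the gripper's body (75 mm by 188 mm) begins 65 mm behind the grasp point.
Start: joints at [1.227, 0.351, 1.652, -0, 1.139, -0.085], TCP at [0.141, 0.532, 0.209] pointing down, gripper open.
Joint ranges: [-2.75, 2.75], [-0.79, 2.1], [0.01, 2.65], [-1.57, 4.71], [0.07, 3.14], [-2.87, 2.87]. Speed limits (rad/s): [2.22, 2.22, 2.79, 3.14, 3.14, 3.14].

INTERFACE

Orientations are given as a unit quaternion [x, y, z, w].
In Python, from plant import sense, get_image, job_done, silhouettes, pinpoint gives the robot as it stands.
- The arm moves only by the shell command python3 -m inch 'ROWS' [OPENING]. ROWS is JSON, a list of rows, each a list of 6 numbers: the shift along the tool's x, y, z normalised to -1 to 1, where 1 is 0.5 m, then the turn, a rotation vector about the tool's x, y, z normalised to -1 to 1, where 1 is 180 degrees. A call has 1 to 12 rows; each row is the pose to reach, as a shift and turn from the pose commanded when the call began, along the tool's axes at that moment, turning the shorter way round; what a row does not reach only later rows make up. A row lasts 1/10 s, in which the tool goes at most 50 mm and 8.59 degrees, less where a joint would pass 70% of its speed; a pose out of reach is approached as far as the arm can. A call with a number of a shift or a turn outside -1 to 1 is refused whole. A call with a gripper value outside its range is refused whole. OPENING is the opening, from -1 (shut) to 1 (fully open), set as the call begins (- or left out, the last holds). The fingers move at their own pace and stop on an object; the grip force is fixed at half the most. Time passes only in rows, so rows that repeat a pose let the fingers close. It gives the time, the measured TCP pose, the force, the opening and the grip force at its end, in the units of the state.
- sense(): the state, without advancing time (a new reading comes with each control period).
- get_image(name): name is "side" or "top"; returns a dict with "pixels" (384x512x3 uint8, blue, green, red), "mtx" (3x3 intrinsics, pixels), "world_to_cam" (4x4, takes a point from world to camera coordinates). Camera axes: x right, y down, z forward; pixel columns grow to the right and rows downward; lengths in m; the calibration is good to about 2 mm. A picture is of the moment at which its call begins. There is no depth.
- job_done(): hands the job in; it is judged then, once.
Trained networks look in a picture, given as the dict that the camera call returned (one of the last four; its "shot" number tells which), for a name from the list of things; names that differ only in an ending like _2 or _b are one class to them, and where a whole thing is asked for, a point or a joint stands for the part that bears it (a point fixed in the world has none). Each returns a list of dicts, best first, with "confidence" (0 to 1); they miss things now and then, are a little off and sometimes report something else, mostly with a low value. They report only what shows in the picture. A call takes as long as a camera call. They do not tell look-alikes from the thing itself.
- silhouettes(picture, name): "region" (384x512 bool, what is visible of it) and "centre" ([row, column] in pixels, amid what is visible of it).
- pinpoint(picture, name): "centre" ([row, column] in pixels: a listed point, or the origin of a listed thing).
The state is a dict: "clock": time; "joint_positions": joint angles; "qd": joint speeds; "joint_torque": joint torques, N m; "tcp_pos": TCP position; "tcp_rot": TCP orientation; "wrist_force": force on the tool from outside, world axes, zero at the start; "wrist_torque": the same for the moment, N m; "width": finger opening in m; "gripper_force": force on a finger pad.
Only numpy, scipy, OpenCV 4.12 (cv2) and the standard library are available. Lean on these libraries where they do the work, as an engineer would, in place of code of your own. Each camera call takes 0.05 s, during which the arm holds its last target. There are 200 camera calls.

## Working session

There is one attempt and no reset: what is moved stays moved. The work goes in short steps, Python scripts to look and compute and a shell command to move; the robot and the scene stay as the last step left them, time stands still between calls to the robot, and variables do not carry over. Pictures are saved under pics/ and viewed, at most 13 in all, crops included, and the job is handed in when it is done.

```bash
mkdir -p pics; ls
cat > h.py <<'E'
import numpy as np, cv2, json
from plant import sense, get_image, silhouettes, pinpoint, job_done
def ray(p,rc):
    T=np.array(p["world_to_cam"]);K=np.array(p["mtx"]);R=T[:3,:3]
    d=R.T@np.linalg.inv(K)@np.array([rc[1],rc[0],1.]);return -R.T@T[:3,3],d
def at(p,rc,z):
    o,d=ray(p,rc);return (o+d*(z-o[2])/d[2])
def proj(p,X):
    T=np.array(p["world_to_cam"]);c=T[:3,:3]@np.array(X)+T[:3,3];u=np.array(p["mtx"])@c;return u[1]/u[2],u[0]/u[2]
E
python3 - <<'E'
from h import *
np.set_printoptions(precision=3,suppress=True)
s=sense();print(s["clock"],s["tcp_pos"],s["tcp_rot"],s["width"],s["wrist_force"])
Z=dict(board=0,board_far_left=.014,board_far_right=.014,rail=0,tag_round=0,tag_square=0,globe_left=.028,globe_right=.028,tart=0,cake=0,ramekin=0,block=0,jar=0,mug=0,spatula=0)
for n in("top","side"):
    p=get_image(n);cv2.imwrite(f"pics/{n}0.png",p["pixels"]);print(n,ray(p,(192,256)))
    for k,z in Z.items():
        for d in pinpoint(p,k)[:3]:print(k,round(d["confidence"],2),np.array(d["centre"]),at(p,d["centre"],z)[:2])
E
```

```text
pics
0.0 [0.141 0.531 0.209] [ 0.129  0.992 -0.001 -0.   ] 0.09284696438375391 [ 0.695 -0.692  0.911]
top (array([0.263, 0.045, 1.35 ]), array([ 0.173, -0.008, -0.985]))
board 0.92 [188.1 266.6] [0.511 0.004]
board 0.64 [261.9 330.6] [ 0.304 -0.17 ]
board 0.56 [276.2 181.4] [0.267 0.24 ]
board_far_left 0.95 [264.8 140.4] [0.298 0.35 ]
board_far_left 0.67 [180.4 227.2] [0.531 0.115]
board_far_left 0.64 [305.4 334.2] [ 0.188 -0.173]
board_far_right 0.95 [159.  292.9] [ 0.592 -0.071]
board_far_right 0.92 [253.5 211.4] [0.328 0.157]
board_far_right 0.78 [238.9 303.5] [ 0.366 -0.095]
rail 0.8 [123.4 271. ] [ 0.701 -0.011]
tag_round 0.65 [128.5 235.6] [0.687 0.091]
tag_square 0.65 [122.1 273.1] [ 0.705 -0.017]
tag_square 0.58 [114.7 300.8] [ 0.727 -0.098]
globe_left 0.83 [192.  253.1] [0.495 0.042]
globe_left 0.3 [135.4 368.6] [ 0.655 -0.284]
globe_right 0.62 [181.9 285.9] [ 0.523 -0.049]
tart 0.86 [152.2 174. ] [0.617 0.268]
cake 0.7 [136.3 370.1] [ 0.661 -0.295]
cake 0.38 [192.1 254.4] [0.5   0.038]
ramekin 0.67 [204.2 161.6] [0.467 0.299]
ramekin 0.31 [162.9 295.3] [ 0.584 -0.079]
block
[... 515 characters left out ...]
.8 304.5] [ 0.58  -0.073]
board_far_right 0.65 [256.1 255. ] [ 0.358 -0.096]
rail 0.61 [205.4 316.8] [ 0.707 -0.015]
tag_round 0.47 [196.3 297.4] [0.702 0.07 ]
tag_square 0.5 [215.7 338.7] [ 0.712 -0.103]
tag_square 0.31 [213.3 258.1] [0.522 0.075]
globe_left 0.55 [214.8 257.8] [0.485 0.037]
globe_right 0.69 [223.1 268.9] [ 0.48  -0.019]
globe_right 0.6 [222.7 280.5] [ 0.508 -0.04 ]
tart 0.73 [184.4 241.4] [0.607 0.265]
cake 0.74 [249.2 389.7] [ 0.681 -0.305]
ramekin 0.76 [191.2 201.3] [0.463 0.317]
block 0.64 [286.6 338.5] [ 0.449 -0.304]
jar 0.57 [324.6 336.9] [ 0.352 -0.375]
mug 0.7 [222.8 303.2] [ 0.593 -0.057]
mug 0.58 [166.9 211.8] [0.611 0.461]
spatula 0.63 [187.1 154.7] [0.35  0.451]
```

View pics/top0.png

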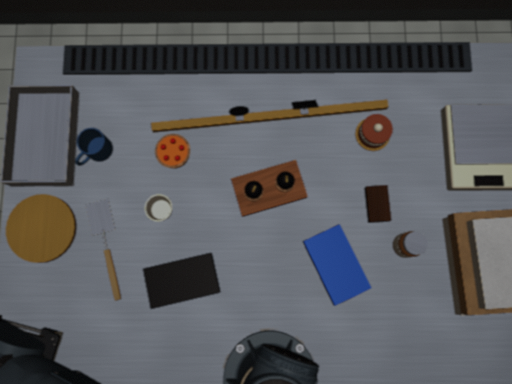

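View pics/side0.png

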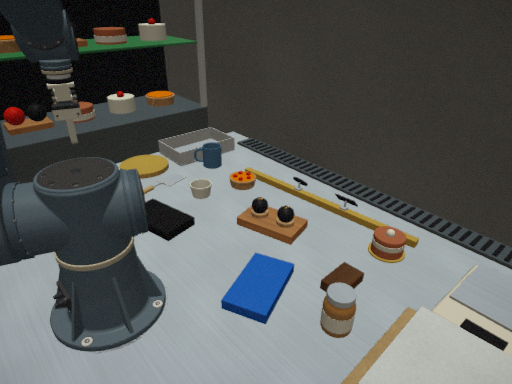

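The top view shows these board-shaped things:
- the brown board with globes at (188,269), which I choose
- a black slate at (280,181)
- a blue board at (265,337)
- a dark block at (203,377), a bystander

The round plate is at (111,239), on the left. The rectangular plate is at (104,305).

```bash
cat >> h.py <<'E'
def measure(names=("rail","board"),pic=None):
    p=pic or get_image("top");out={}
    if "rail" in names:
        r=max(silhouettes(p,"rail"),key=lambda d:d["confidence"])["region"]
        cs=np.where(r.any(0))[0];lo,hi=cs[0],cs[-1]
        c=np.array([k for k in cs if lo+5<k<hi-5]);b=np.array([np.where(r[:,k])[0].max()+.5 for k in c])
        f=np.polyfit(c,b,1)
        for _ in range(3):
            e=b-np.polyval(f,c);k=abs(e)<1.5;f=np.polyfit(c[k],b[k],1)
        A,B=at(p,(np.polyval(f,lo-.5),lo-.5),0),at(p,(np.polyval(f,hi+.5),hi+.5),0)
        out["rail"]=(A[:2],B[:2])
    if "board" in names:
        best=None
        for d in silhouettes(p,"board"):
            col=p["pixels"][d["region"]].mean(0)
            if col[2]>1.4*col[0] and d["region"].sum()>800 and abs(d["centre"][0]-180)<70:
                best=d;break
        m=best["region"].astype(np.uint8);cn=max(cv2.findContours(m,0,2)[0],key=cv2.contourArea)
        out["mask"]=m
        # fit pose by silhouette: box hull projection vs mask hull
        from scipy.optimize import minimize
        H=np.zeros(m.shape,np.uint8);cv2.fillConvexPoly(H,cv2.convexHull(cn),1)
        S=8
        big=cv2.resize(H[100:260,150:400],None,fx=S,fy=S,interpolation=cv2.INTER_LINEAR)
        big=(cv2.resize(H[100:260,150:400].astype(np.float32),None,fx=S,fy=S,interpolation=cv2.INTER_LINEAR)>.5).astype(np.uint8)
        def cost(q):
            x,y,t=q;P=[]
            for z in(0,.028):
                for a in(-.055,.055):
                    for b in(-.095,.095):
                        v,u=proj(p,(x+a*np.cos(t)-b*np.sin(t),y+a*np.sin(t)+b*np.cos(t),z));P.append(((u-150+.5)*S,(v-100+.5)*S))
            M=np.zeros_like(big);cv2.fillConvexPoly(M,cv2.convexHull(np.float32(P)).round().astype(np.int32),1)
            return float((M!=big).sum())/S/S
        (cx,cy),_,_=cv2.minAreaRect(cn);g=at(p,(cy,cx),.02)
        sols=[minimize(cost,(g[0],g[1],t0),method="Nelder-Mead",options=dict(initial_simplex=[(g[0],g[1],t0),(g[0]+.01,g[1],t0),(g[0],g[1]+.01,t0),(g[0],g[1],t0+.1)])) for t0 in np.radians([-30,-15,0,15,30])]
        s=min(sols,key=lambda s:s.fun);out["board"]=s.x;out["cost"]=(s.fun,int(m.sum()))
    return out
E
python3 - <<'E'
from h import *
np.set_printoptions(precision=4,suppress=True)
p=get_image("top");o=measure(pic=p);print(o["rail"],o["board"],np.degrees(o["board"][2]),o["cost"])
A,B=o["rail"];M=(A+B)/2;v=(A-B)/np.linalg.norm(A-B);n=np.array([v[1],-v[0]]);print("len",np.linalg.norm(A-B),"mid",M,"ang",np.degrees(np.arctan2(-v[0],v[1])))
for k in("tag_round","tag_square"):
  for nm in("top","side"):
    q=p if nm=="top" else get_image(nm)
    for d in silhouettes(q,k)[:2]:
        X=at(q,d["centre"],.055);print(k,nm,round(d["confidence"],2),np.array(d["centre"]),X[:2],"rail xy",(X[:2]-M)@n,(X[:2]-M)@v)
im=p["pixels"].copy()
x,y,t=o["board"]
for a,b in((1,1),(1,-1),(-1,-1),(-1,1)):
    a*=.055;b*=.095;r,c=proj(p,(x+a*np.cos(t)-b*np.sin(t),y+a*np.sin(t)+b*np.cos(t),.028));cv2.circle(im,(round(c),round(r)),1,(0,255,0),-1)
for P in(A,B,M):
    r,c=proj(p,(*P,0));cv2.circle(im,(round(c),round(r)),1,(255,255,0),-1)
cv2.imwrite("pics/crop1.png",cv2.resize(im[90:230,140:400],None,fx=3,fy=3,interpolation=cv2.INTER_CUBIC))
E
```

```text
Traceback (most recent call last):
  File "h.py", line 27, in measure
    m=best["region"].astype(np.uint8);cn=max(cv2.findContours(m,0,2)[0],key=cv2.contourArea)
      ~~~~^^^^^^^^^^
TypeError: 'NoneType' object is not subscriptable
```

Run:
```python
from h import *
p=get_image("top")
for d in silhouettes(p,"board"):print(d["confidence"],d["centre"],d["region"].sum(),p["pixels"][d["region"]].mean(0))
hsv=cv2.cvtColor(p["pixels"],cv2.COLOR_BGR2HSV)
for rc in((200,245),(175,270),(205,290),(165,295),(203,377),(160,220),(208,258)):print(rc,hsv[rc],p["pixels"][rc])
```

```text
0.85 [275.9, 179.5] 2911 [25.49811061 25.61009962 27.09172106]
0.77 [265.9, 335.2] 3031 [137.0013197   69.18541735  39.30649951]
0.71 [219.7, 103.8] 1114 [ 99.91023339 102.18132855 105.8491921 ]
0.56 [189.4, 268.2] 2115 [37.83309693 58.14515366 94.22553191]
(200, 245) [ 11 165  88] [31 51 88]
(175, 270) [ 11 164  92] [33 55 92]
(205, 290) [108  26 126] [126 118 113]
(165, 295) [ 11 165  91] [32 53 91]
(203, 377) [ 12 177  36] [11 21 36]
(160, 220) [108  27 125] [125 117 112]
(208, 258) [ 11 162  99] [36 59 99]
```

```bash
python3 - <<'E'
s=open("h.py").read()
i=s.index("        best=None");j=s.index("        out[\"mask\"]")
s=s[:i]+'''        hsv=cv2.cvtColor(p["pixels"],cv2.COLOR_BGR2HSV)
        m=cv2.inRange(hsv,(6,110,50),(16,210,130));m[:115]=0;m[240:]=0;m[:,:200]=0;m[:,345:]=0
        m=cv2.morphologyEx(m,cv2.MORPH_OPEN,np.ones((3,3)))//255
        cn=max(cv2.findContours(m,0,2)[0],key=cv2.contourArea)
'''+s[j:]
open("h.py","w").write(s)
E
cat > a.py <<'E'
from h import *
np.set_printoptions(precision=4,suppress=True)
p=get_image("top");o=measure(pic=p);print(o["rail"],o["board"],np.degrees(o["board"][2]),o["cost"])
A,B=o["rail"];M=(A+B)/2;v=(A-B)/np.linalg.norm(A-B);n=np.array([v[1],-v[0]]);print("len",np.linalg.norm(A-B),"mid",M,"ang",np.degrees(np.arctan2(-v[0],v[1])))
for k in("tag_round","tag_square"):
  for nm in("top","side"):
    q=p if nm=="top" else get_image(nm)
    for d in silhouettes(q,k)[:2]:
        X=at(q,d["centre"],.055);print(k,nm,round(d["confidence"],2),np.array(d["centre"]),X[:2],"rail xy",(X[:2]-M)@n,(X[:2]-M)@v)
im=p["pixels"].copy()
x,y,t=o["board"]
for a,b in((1,1),(1,-1),(-1,-1),(-1,1)):
    a*=.055;b*=.095;r,c=proj(p,(x+a*np.cos(t)-b*np.sin(t),y+a*np.sin(t)+b*np.cos(t),.028));cv2.circle(im,(round(c),round(r)),1,(0,255,0),-1)
for P in(A,B,M):
    r,c=proj(p,(*P,0));cv2.circle(im,(round(c),round(r)),1,(255,255,0),-1)
cv2.imwrite("pics/crop1.png",cv2.resize(im[90:230,140:400],None,fx=3,fy=3,interpolation=cv2.INTER_CUBIC))
E
python3 a.py
```

```text
(array([0.6762, 0.3373]), array([ 0.7423, -0.3494])) [ 0.5092 -0.0007  0.2821] 16.161437341873082 (np.float64(139.84375), 2080)
len 0.6898382747912439 mid [ 0.7093 -0.0061] ang 5.495106169810849
tag_round top 0.64 [114.  237.4] [0.7113 0.0846] rail xy 0.010667619415963857 0.09003655870188242
tag_round side 0.44 [183.2 298.3] [0.6977 0.0669] rail xy -0.004531342700525446 0.07370337963946236
tag_round side 0.16 [203.8 343.3] [ 0.704  -0.1181] rail xy -0.01593377630609549 -0.11101111646819133
tag_square top 0.47 [104.3 301.1] [ 0.7383 -0.0934] rail xy 0.020541130744542117 -0.08967317314934681
tag_square side 0.53 [200.2 342.5] [ 0.7203 -0.1027] rail xy 0.0017762832164369188 -0.09725385465656847
tag_square side 0.5 [179.1 240.1] [0.5631 0.2183] rail xy -0.12396441048778659 0.23736961697079711
```

View pics/crop1.png

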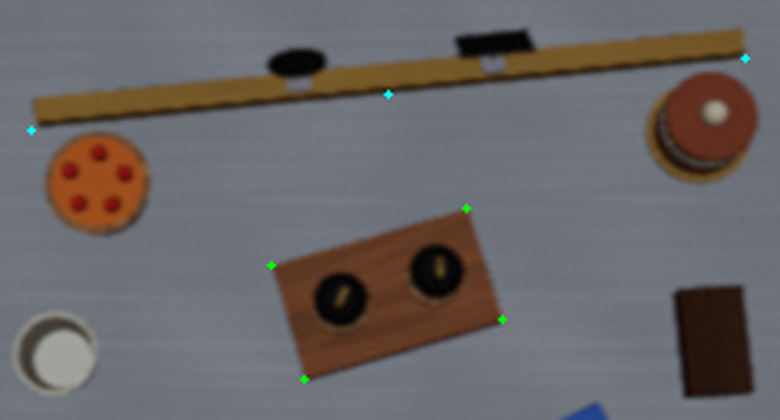

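The crop confirms the brown board: globes at crop (340,298) and (436,270), fitted corners matching, and the round plate at crop (297,63). Next I measure the tag more finely and work out the first approach.

```bash
cat >> h.py <<'E'
A=np.array([.6762,.3373]);B=np.array([.7423,-.3494]);M=(A+B)/2;v=(A-B)/np.linalg.norm(A-B);n=np.array([v[1],-v[0]])
def R2(X):X=np.array(X)[:2]-M;return np.array([X@n,X@v])
def W2(x,y):return M+x*n+y*v
def togo(xy,z,ydir=None):
    "shift (normalised) to world xy,z and turn about tool z (normalised) to bring tool y on ydir"
    from scipy.spatial.transform import Rotation as Ro
    s=sense();R=Ro.from_quat(s["tcp_rot"]).as_matrix()
    d=R.T@(np.array([*xy,z])-s["tcp_pos"]);out=list(np.round(d/.5,4))
    if ydir is not None:
        w=R.T@np.array([*ydir,0]);out.append("turn z %.4f"%(-np.arctan2(w[0],w[1])/np.pi))
    return out,"tilt",np.round(R[:,2],4)
E
python3 - <<'E'
from h import *
np.set_printoptions(precision=4,suppress=True)
for nm,sl in(("top",(slice(95,122),slice(222,258))),("side",(slice(172,194),slice(285,315)))):
    p=get_image(nm);g=p["pixels"].max(2)
    r,c=np.where(g[sl]<45);r=r+sl[0].start;c=c+sl[1].start
    rc=((r.min()+r.max())/2,(c.min()+c.max())/2);X=at(p,rc,.055);print(nm,len(r),rc,r.min(),r.max(),c.min(),c.max(),R2(X))
    if nm=="top":
        gg=at(p,(118,239.3),.024);print("clip",R2(gg))
print("board",R2((.5092,-.0007)))
print(togo(W2(-.188,-.15),.209,n))
E
```

```text
top 125 (np.float64(111.0), np.float64(238.5)) 107 115 230 247 [0.0191 0.0861]
clip [0.0091 0.0857]
side 44 (np.float64(178.0), np.float64(304.0)) 172 184 294 314 [0.0415 0.0836]
board [-0.1986  0.0245]
([np.float64(-1.1261), np.float64(-1.1606), np.float64(0.0006), 'turn z 0.3871'], 'tilt', array([ 0.,  0., -1.]))
```

```bash
python3 -m inch '[[-0.56,-0.58,0,0,0,0.387],[-0.56,-0.58,0,0,0,0.387],[-0.56,-0.58,0,0,0,0.387],[-0.56,-0.58,0,0,0,0.387],[-0.56,-0.58,0,0,0,0.387],[-0.56,-0.58,0,0,0,0.387],[-0.56,-0.58,0,0,0,0.387],[-0.56,-0.58,0,0,0,0.387],[-0.56,-0.58,0,0,0,0.387],[-0.56,-0.58,0,0,0,0.387]]' 0.29
python3 -c "
from h import *
print(togo(W2(-.188,-.15),.209,n))"
```

```text
clock: 3.35
tcp_pos: [0.3376, 0.1789, 0.2094]
tcp_rot: [0.673, 0.739, 0.0, -0.0]
wrist_force: [-0.9, -0.1, -0.1]
width: 0.06
gripper_force: 0.0
([np.float64(-0.7386), np.float64(0.3302), np.float64(0.0008), 'turn z -0.0008'], 'tilt', array([ 2.e-04,  2.e-04, -1.e+00]))
```

```bash
python3 -m inch '[[-0.739,0.33,0,0,0,0],[-0.739,0.33,0,0,0,0],[-0.739,0.33,0,0,0,0],[-0.739,0.33,0,0,0,0],[-0.739,0.33,0,0,0,0],[-0.739,0.33,0,0,0,0],[-0.739,0.33,0,0,0,0],[-0.739,0.33,0,0,0,0],[-0.739,0.33,0,0,0,0],[-0.739,0.33,0,0,0,0]]'
python3 -c "
from h import *
print(togo(W2(-.188,-.15),.028,n), R2(sense()['tcp_pos']))"
```

```text
clock: 4.35
tcp_pos: [0.5374, -0.1712, 0.2086]
tcp_rot: [0.672, 0.741, -0.0, -0.001]
wrist_force: [-0.9, -0.3, -0.6]
width: 0.0602
gripper_force: 0.0
([np.float64(-0.0044), np.float64(-0.002), np.float64(0.3613), 'turn z 0.0006'], 'tilt', array([-9.e-04,  7.e-04, -1.e+00])) [-0.18684712 -0.14794445]
```

```bash
python3 -m inch '[[-0.004,-0.002,0.1,0,0,0],[-0.004,-0.002,0.2,0,0,0],[-0.004,-0.002,0.3,0,0,0],[-0.004,-0.002,0.34,0,0,0],[-0.004,-0.002,0.361,0,0,0],[-0.004,-0.002,0.361,0,0,0]]'
python3 -c "
from h import *
print(sense()['wrist_force'],togo(W2(-.188,-.15),.028,n))"
```

```text
clock: 4.95
tcp_pos: [0.5358, -0.1726, 0.0285]
tcp_rot: [0.671, 0.741, -0.0, -0.001]
wrist_force: [-0.4, -1.1, 0.0]
width: 0.0602
gripper_force: 0.0
[-0.35780707 -1.07134101  0.02113612] ([np.float64(-0.0016), np.float64(0.0012), np.float64(0.0009), 'turn z 0.0008'], 'tilt', array([-1.3e-03,  6.0e-04, -1.0e+00]))
```

```bash
python3 -m inch '[[0.05,0,0,0,0,0],[0.08,0,0,0,0,0],[0.1,0,0,0,0,0],[0.115,0,0,0,0,0],[0.13,0,0,0,0,0],[0.145,0,0,0,0,0],[0.16,0,0,0,0,0],[0.175,0,0,0,0,0],[0.19,0,0,0,0,0],[0.205,0,0,0,0,0],[0.215,0,0,0,0,0],[0.22,0,0,0,0,0]]'
cat > b.py <<'E'
from h import *
import sys
np.set_printoptions(precision=4,suppress=True)
p=get_image("top");cv2.imwrite(f"pics/{sys.argv[1]}.png",cv2.resize(p["pixels"][90:230,140:400],None,fx=3,fy=3,interpolation=cv2.INTER_CUBIC))
o=measure(("board",),p);x,y,t=o["board"];print("board rail xy",R2((x,y)),"ang rel",np.degrees(t)-5.5,o["cost"]);s=sense();print("tcp",R2(s["tcp_pos"]),s["tcp_pos"][2],s["wrist_force"],s["clock"])
E
python3 b.py p1
```

```text
clock: 6.15
tcp_pos: [0.5255, -0.0643, 0.0288]
tcp_rot: [0.672, 0.74, -0.0, -0.0]
wrist_force: [-0.2, -0.0, 0.2]
width: 0.0602
gripper_force: 0.0
board rail xy [-0.1866  0.0774] ang rel -101.0970212903199 (np.float64(1595.265625), 833)
tcp [-0.1885 -0.0404] 0.02881296394289186 [-0.2763  0.9132  0.395 ] 6.2
```

View pics/p1.png

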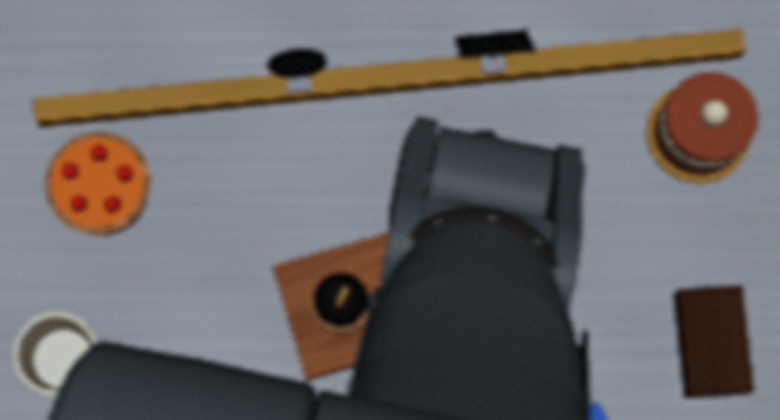

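The left corners, at crop (273,266) and (305,378), have not moved, although the fingers should already have met the right end. I'll check with the side view before moving on.

```bash
python3 -c "
from h import *
p=get_image('side');s=sense();im=cv2.resize(p['pixels'][120:280,180:380],None,fx=4,fy=4,interpolation=cv2.INTER_CUBIC)
t=s['tcp_pos']
for z in(t[2],t[2]-.014,0):
  r,c=proj(p,(t[0],t[1],z));cv2.circle(im,(int((c-180)*4),int((r-120)*4)),3,(0,255,0),-1)
cv2.imwrite('pics/s1.png',im)"
```

```text
(no output)
```

View pics/s1.png

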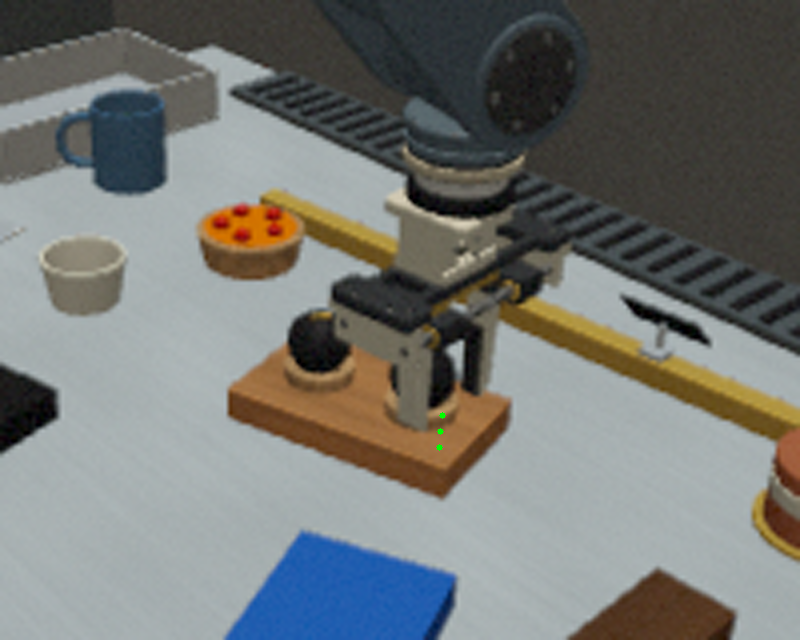

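The side view shows the fingers straddling the right globe, tips at crop (415,425) and (478,390), just above the board top. So the tips ride higher than stated. I'll back out along the same line, then measure the tip height.

```bash
python3 -m inch '[[-0.03,0,0,0,0,0],[-0.06,0,0,0,0,0],[-0.1,0,0,0,0,0],[-0.16,0,0,0,0,0],[-0.22,0,0,0,0,0],[-0.22,0,0,0,0,0],[-0.22,0,0,0,0,0]]'
python3 -c "
from h import *
p=get_image('side');s=sense();print(s['tcp_pos'],R2(s['tcp_pos']),s['width'])
q=lambda r,c:(int((c-220)*5.3),int((r-160)*5.3))
im=cv2.resize(p['pixels'][160:270,220:370],None,fx=5.3,fy=5.3,interpolation=cv2.INTER_CUBIC)
t=s['tcp_pos']
for a in(-.03,.03):
 for z in(t[2],t[2]-.014,0):
  r,c=proj(p,(*(t[:2]+a*n),z));cv2.circle(im,q(r,c),2,(0,255,0),-1)
cv2.imwrite('pics/s2.png',im)"
```

```text
clock: 6.95
tcp_pos: [0.5358, -0.1756, 0.0287]
tcp_rot: [0.673, 0.74, -0.0, -0.0]
wrist_force: [-0.6, 1.4, 0.6]
width: 0.0599
gripper_force: 0.0
[ 0.53572133 -0.17479026  0.028653  ] [-0.18889808 -0.15133734] 0.06044320864674035
```

View pics/s2.png

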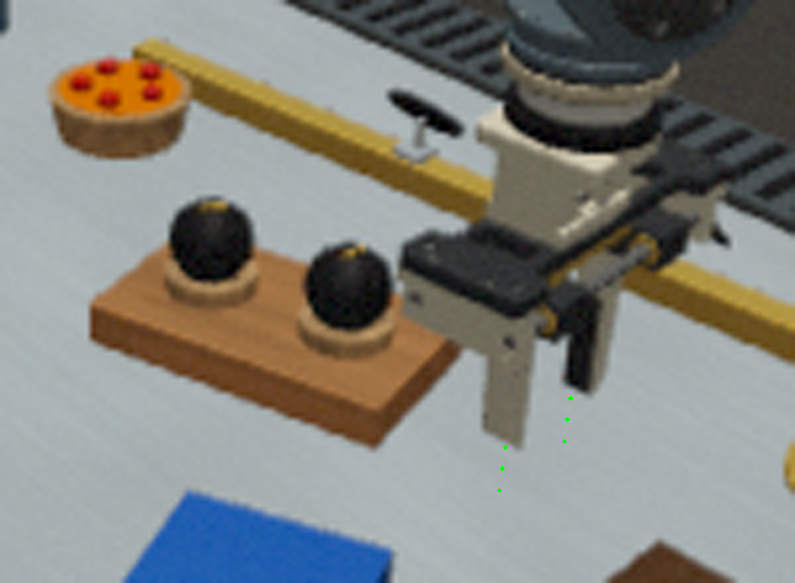

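Both globes still stand in place, at crop (210,240) and (347,285). The near fingertip ends at about (504,438). Next I solve for its true height.

```bash
python3 -c "
from h import *
p=get_image('side');t=sense()['tcp_pos']
T=(160+438.5/5.3,220+504/5.3);print(T)
for off in(-.0475,-.03):
 for z in(0,.01,.02,.03,.04,.05):
  print(off,z,np.round(proj(p,(*(t[:2]+off*n),z)),1))
print(togo(W2(-.188,-.17),.012,n))
"
```

```text
(242.7358490566038, 315.09433962264154)
-0.0475 0 [255.4 310.5]
-0.0475 0.01 [252.5 310.8]
-0.0475 0.02 [249.6 311.1]
-0.0475 0.03 [246.7 311.5]
-0.0475 0.04 [243.7 311.8]
-0.0475 0.05 [240.7 312.2]
-0.03 0 [252.5 314.2]
-0.03 0.01 [249.7 314.5]
-0.03 0.02 [246.8 314.9]
-0.03 0.03 [243.9 315.2]
-0.03 0.04 [240.9 315.6]
-0.03 0.05 [237.9 316. ]
([np.float64(-0.0383), np.float64(0.0016), np.float64(0.0334), 'turn z -0.0000'], 'tilt', array([-4.e-04,  3.e-04, -1.e+00]))
```

```bash
python3 -m inch '[[-0.03,0,0,0,0.04,0],[-0.03,0,0,0,0.08,0],[-0.03,0,0,0,0.111,0],[-0.03,0,0.01,0,0.111,0],[-0.03,0,0.02,0,0.111,0],[-0.03,0,0.025,0,0.111,0],[-0.03,0,0.025,0,0.111,0]]'
python3 -c "
from h import *
p=get_image('side');s=sense();print(s['tcp_pos'],R2(s['tcp_pos']),s['wrist_force'])
im=cv2.resize(p['pixels'][160:270,220:370],None,fx=5.3,fy=5.3,interpolation=cv2.INTER_CUBIC)
cv2.imwrite('pics/s3.png',im)"
```

```text
clock: 7.75
tcp_pos: [0.5374, -0.1882, 0.016]
tcp_rot: [0.662, 0.73, 0.116, -0.128]
wrist_force: [-0.1, 0.2, 0.8]
width: 0.0599
gripper_force: 0.0
[ 0.53756431 -0.18839643  0.01637099] [-0.18836725 -0.16505749] [-0.15249715  0.46252371  0.55174884]
```

View pics/s3.png

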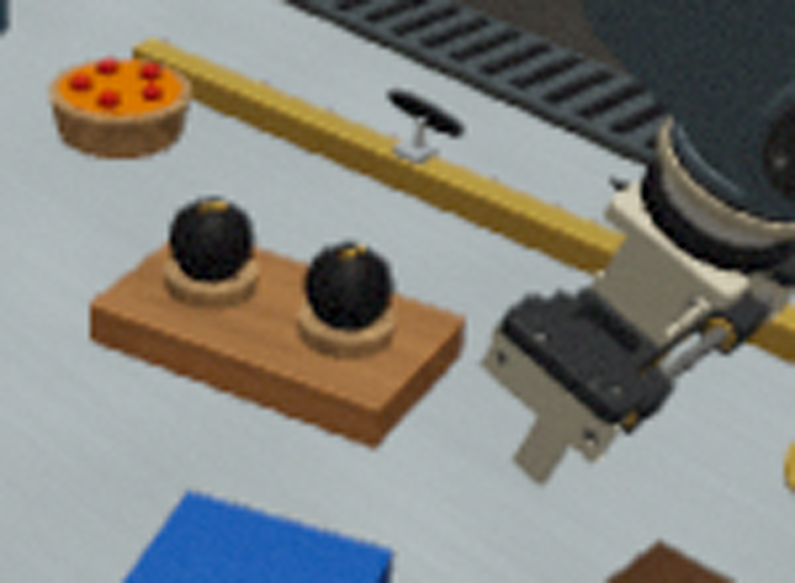

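```bash
python3 -m inch '[[-0.0034,0,0.0094,0,0,0],[-0.0068,0,0.0188,0,0,0],[-0.0068,0,0.0188,0,0,0]]'
python3 -m inch '[[-0.0017,0,0.0047,0,0,0],[-0.0034,0,0.0094,0,0,0],[-0.0034,0,0.0094,0,0,0]]'
python3 -m inch '[[-0.0017,0,0.0047,0,0,0],[-0.0034,0,0.0094,0,0,0],[-0.0034,0,0.0094,0,0,0]]'
```

```text
clock: 8.1
tcp_pos: [0.5372, -0.189, 0.0056]
tcp_rot: [0.662, 0.729, 0.116, -0.129]
wrist_force: [0.6, -0.7, 1.0]
width: 0.0603
gripper_force: 0.0
clock: 8.4
tcp_pos: [0.5374, -0.1892, 0.001]
tcp_rot: [0.662, 0.729, 0.117, -0.129]
wrist_force: [0.1, -0.0, -0.2]
width: 0.0603
gripper_force: 0.0
clock: 8.7
tcp_pos: [0.5374, -0.1892, -0.004]
tcp_rot: [0.662, 0.729, 0.117, -0.129]
wrist_force: [-0.6, 0.7, 0.1]
width: 0.0599
gripper_force: 0.0
```

```bash
for i in 1; do python3 -m inch '[[-0.0014,0,0.0038,0,0,0],[-0.0028,0,0.0076,0,0,0],[-0.0028,0,0.0076,0,0,0]]'; done
```

```text
clock: 9.0
tcp_pos: [0.5378, -0.1894, -0.0062]
tcp_rot: [0.662, 0.729, 0.117, -0.128]
wrist_force: [-6.0, 0.3, 17.0]
width: 0.0599
gripper_force: 8.4
```

```bash
python3 -m inch '[[-0.0014,0,0.0038,0,0,0],[-0.0028,0,0.0076,0,0,0],[-0.0028,0,0.0076,0,0,0]]'
python3 -c "
from h import *
p=get_image('side');s=sense();print(s['tcp_pos'],s['wrist_force'])
for z in (-.01,0,.01,.02):print(z,np.round(proj(p,(*(s['tcp_pos'][:2]-.03*n),z)),1))
im=cv2.resize(p['pixels'][190:270,270:370],None,fx=7.5,fy=7.5,interpolation=cv2.INTER_CUBIC)
cv2.imwrite('pics/s4.png',im)"
```

```text
clock: 9.3
tcp_pos: [0.5379, -0.1894, -0.0069]
tcp_rot: [0.662, 0.729, 0.118, -0.129]
wrist_force: [-16.7, 1.6, 54.5]
width: 0.0599
gripper_force: 27.2
[ 0.53793067 -0.18939494 -0.00692304] [-16.9802751    1.60963193  54.89760579]
-0.01 [257.7 318.5]
0 [254.9 318.9]
0.01 [252.  319.3]
0.02 [249.1 319.6]
```

View pics/s4.png

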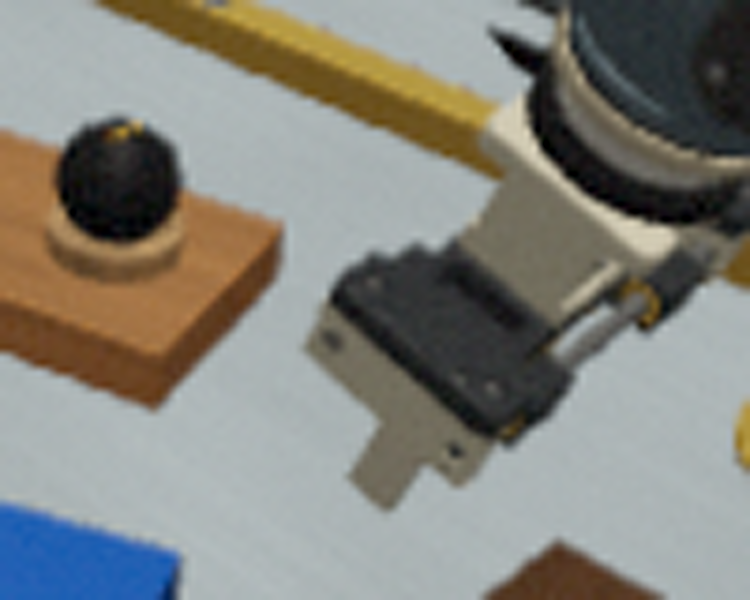

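```bash
python3 -m inch '[[0.0096,0,-0.0263,0,0,0],[0.0096,0,-0.0263,0,0,0],[0.0096,0,-0.0263,0,0,0]]'
python3 -c "
from h import *
s=sense();print(R2(s['tcp_pos']),s['tcp_pos'][2])"
```

```text
clock: 9.65
tcp_pos: [0.5376, -0.1893, 0.0021]
tcp_rot: [0.662, 0.729, 0.117, -0.128]
wrist_force: [0.1, -0.3, -0.3]
width: 0.0601
gripper_force: 0.0
[-0.1884274  -0.16595312] 0.002083902998481553
```

```bash
python3 -m inch '[[0.047,0,0.0171,0,0,0],[0.094,0,0.0342,0,0,0],[0.132,0,0.0479,0,0,0],[0.15,0,0.0547,0,0,0],[0.165,0,0.06,0,0,0],[0.179,0,0.065,0,0,0],[0.188,0,0.0684,0,0,0]]'
python3 -c "
from h import *
s=sense();print(R2(s['tcp_pos']),s['tcp_pos'][2],R2(s['tcp_pos']+s['wrist_force'])-R2(s['tcp_pos']))"
```

```text
clock: 10.35
tcp_pos: [0.528, -0.0897, 0.0021]
tcp_rot: [0.662, 0.729, 0.117, -0.128]
wrist_force: [-0.7, -2.5, -0.9]
width: 0.0599
gripper_force: 1.2
[-0.18839044 -0.06590832] 0.0021473323889422934 [-0.91393373 -2.46202034]
```

```bash
python3 -m inch '[[0.0094,0,0.0034,0,0,0],[0.0235,0,0.0086,0,0,0],[0.0376,0,0.0137,0,0,0],[0.0517,0,0.0188,0,0,0],[0.0658,0,0.024,0,0,0],[0.0752,0,0.0274,0,0,0],[0.08,0,0.029,0,0,0],[0.08,0,0.029,0,0,0]]'
cat > c.py <<'E'
from h import *
np.set_printoptions(precision=4,suppress=True)
s=sense();print("tcp",R2(s["tcp_pos"]),s["tcp_pos"][2])
for nm in("top","side"):
    p=get_image(nm)
    for k,z in dict(board=0,board_far_left=.014,board_far_right=.014,globe_left=.028,globe_right=.028).items():
        for d in pinpoint(p,k)[:4]:
            X=at(p,d["centre"],z)
            if X[0]>.42 and d["confidence"]>.3:print(nm,k,round(d["confidence"],2),R2(X))
cv2.imwrite("pics/side_last.png",p["pixels"])
E
python3 c.py
```

```text
clock: 11.15
tcp_pos: [0.5238, -0.0469, 0.0023]
tcp_rot: [0.662, 0.729, 0.117, -0.129]
wrist_force: [-0.2, -0.0, 0.1]
width: 0.06
gripper_force: 0.0
tcp [-0.1885 -0.0229] 0.0023411945495188415
top board 0.7 [-0.1912  0.0817]
top board_far_right 0.95 [-0.1189 -0.0125]
top globe_right 0.68 [-0.2856 -0.2624]
top globe_right 0.45 [-0.1804  0.0302]
side board 0.62 [-0.1973  0.0859]
side board 0.56 [-0.1564  0.0759]
side globe_left 0.87 [-0.1826  0.1206]
side globe_right 0.69 [-0.0771  0.4425]
side globe_right 0.51 [-0.1812  0.0481]
```

```bash
python3 -m inch '[[-0.0376,0,-0.0137,0,0,0],[-0.0376,0,-0.0137,0,0,0],[0,0,-0.11,0,0,0],[0.0346,0,-0.2078,0,0,0],[0.065,0,-0.2957,0,0,0],[0.065,0,-0.2957,0,0,0],[0.065,0,-0.2957,0,0,0]]'
cat >> h.py <<'E'
def full(xy,z,fwd,tilt=20.,sign=-1):
    "rows for pose at world xy,z; pushing dir fwd = sign*tool x (level), tips leaning forward by tilt"
    from scipy.spatial.transform import Rotation as Ro
    s=sense();R=Ro.from_quat(s["tcp_rot"]).as_matrix()
    f=np.array([*fwd,0]);Z=np.array([0,0,1.]);t=np.radians(tilt)
    zt=-Z*np.cos(t)+f*np.sin(t);xt=sign*(f*np.cos(t)+Z*np.sin(t));yt=np.cross(zt,xt)
    d=R.T@(np.array([*xy,z])-s["tcp_pos"]);w=Ro.from_matrix(R.T@np.c_[xt,yt,zt]).as_rotvec()
    return np.round(np.r_[d/.5,w/np.pi],4).tolist()
E
python3 -c "
from h import *
s=sense();print(s['joint_positions'])
for sg in(1,-1):print(full(W2(-.34,.08),.15,n,20,sg))"
```

```text
clock: 12.45
tcp_pos: [0.526, -0.067, 0.1529]
tcp_rot: [0.662, 0.729, 0.117, -0.128]
wrist_force: [-0.6, -0.4, -0.3]
width: 0.0605
gripper_force: 0.0
[-0.38130314  0.45424836  1.69672463  0.33516117  1.17519376 -0.63693704]
[0.2297, -0.3033, 0.0889, -0.1704, -0.0001, 0.4702]
[0.2297, -0.3033, 0.0889, 0.0001, -0.1732, -0.5082]
```

```bash
python3 -m inch '[[0.03,-0.1,0.012,0,-0.173,-0.508],[0.07,-0.2,0.027,0,-0.173,-0.508],[0.14,-0.303,0.055,0,-0.173,-0.508],[0.2297,-0.303,0.089,0,-0.173,-0.508],[0.2297,-0.303,0.089,0,-0.173,-0.508],[0.2297,-0.303,0.089,0,-0.173,-0.508],[0.2297,-0.303,0.089,0,-0.173,-0.508],[0.2297,-0.303,0.089,0,-0.173,-0.508],[0.2297,-0.303,0.089,0,-0.173,-0.508],[0.2297,-0.303,0.089,0,-0.173,-0.508],[0.2297,-0.303,0.089,0,-0.173,-0.508],[0.2297,-0.303,0.089,0,-0.173,-0.508]]' 1
python3 b.py p2; python3 -c "
from h import *
print(full(W2(-.30,.086),.002,n,20,-1))"
```

```text
clock: 13.65
tcp_pos: [0.3613, 0.0411, 0.148]
tcp_rot: [-0.049, 0.984, 0.009, 0.171]
wrist_force: [0.9, 0.4, -0.3]
width: 0.0927
gripper_force: 0.0
board rail xy [-0.1862  0.0813] ang rel 4.449897645237844 (np.float64(143.859375), 2088)
tcp [-0.3417  0.0803] 0.14808021496243154 [-0.0163  0.2295 -0.0384] 13.7
[0.0202, 0.011, 0.3032, 0.0006, -0.0013, 0.001]
```

View pics/p2.png

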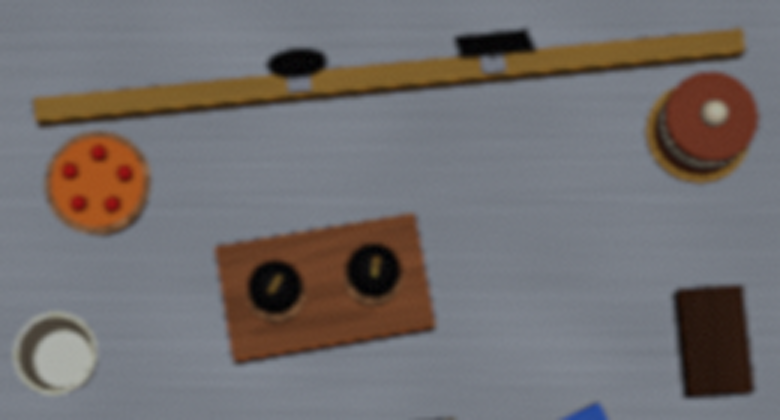

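The board has been moved and turned mostly square. Its top corners are at crop (217,247), (415,214), (435,330) and (236,362), and the globes still stand. I'll lower behind its near side.

```bash
python3 -m inch '[[0.006,0.005,0.09,0,0,0],[0.013,0.005,0.18,0,0,0],[0.018,0.005,0.26,0,0,0],[0.02,0.005,0.295,0,0,0],[0.02,0.005,0.303,0,0,0],[0.02,0.005,0.303,0,0,0]]'
python3 -c "
from h import *
s=sense();print(R2(s['tcp_pos']),s['tcp_pos'][2]);print(full(W2(-.15,.083),.002,n,20,-1))"
```

```text
clock: 14.3
tcp_pos: [0.4062, 0.0442, 0.0111]
tcp_rot: [-0.048, 0.985, 0.017, 0.167]
wrist_force: [0.1, -0.8, -0.2]
width: 0.0929
gripper_force: 0.0
[-0.29680645  0.07904539] 0.011128057289888107
[-0.2711, 0.0066, 0.1142, 0.0055, -0.0041, -0.0008]
```

```bash
python3 -m inch '[[0,0,0,0,0,0],[0,0,0,0,0,0]]'
python3 -c "
from h import *
s=sense();print(R2(s['tcp_pos']),s['tcp_pos'][2],s['joint_positions']);print(full(W2(-.30,.083),.002,n,20,-1))"
```

```text
clock: 14.5
tcp_pos: [0.4064, 0.0444, 0.0123]
tcp_rot: [-0.048, 0.985, 0.017, 0.167]
wrist_force: [-0.0, -0.5, 0.0]
width: 0.0925
gripper_force: 0.0
[-0.29662867  0.0792342 ] 0.012302332552261708 [-0.05241206  0.40559148  2.37163149  1.11823076  0.074212   -2.82672171]
[0.0132, 0.0072, 0.0173, 0.0057, -0.0036, -0.0005]
```

```bash
python3 -c "
from h import *
print(full(W2(-.30,.083),.012,n,8,-1))"
```

```text
[0.0066, 0.0076, -0.0015, 0.0057, 0.0631, 0.0001]
```

```bash
python3 -m inch '[[0.0066,0.0076,-0.005,0.005,0.03,0],[0.0066,0.0076,-0.005,0.005,0.063,0],[0.0066,0.0076,-0.005,0.005,0.063,0],[0.0066,0.0076,-0.005,0.005,0.063,0],[0.0066,0.0076,-0.005,0.005,0.063,0]]'
python3 -c "
from h import *
s=sense();print(R2(s['tcp_pos']),s['tcp_pos'][2],s['joint_positions']);print(full(W2(-.30,.083),.003,n,8,-1))"
```

```text
clock: 15.0
tcp_pos: [0.4026, 0.0473, 0.0145]
tcp_rot: [-0.048, 0.996, 0.004, 0.071]
wrist_force: [0.2, 0.9, -1.3]
width: 0.0929
gripper_force: 0.0
[-0.30015923  0.08251142] 0.014531035584962534 [-0.00880085  0.41142968  2.24860148  0.04562166  0.34003368 -1.7185778 ]
[0.003, 0.001, 0.0229, 0.0001, 0.001, 0.0003]
```

```bash
python3 -m inch '[[0.0015,0.001,0.0115,0,0.001,0],[0.003,0.001,0.023,0,0.001,0],[0.003,0.001,0.023,0,0.001,0],[-0.03,0.001,0.028,0,0.001,0],[-0.062,0.001,0.032,0,0.001,0],[-0.086,0.001,0.0355,0,0.001,0],[-0.1,0.001,0.0375,0,0.001,0],[-0.114,0.001,0.0395,0,0.001,0],[-0.128,0.001,0.0414,0,0.001,0],[-0.142,0.001,0.0434,0,0.001,0]]'
python3 -c "
from h import *
s=sense();print(R2(s['tcp_pos']),s['tcp_pos'][2],s['joint_positions']);print(full(W2(-.116,.083),.003,n,8,-1))"
```

```text
clock: 16.0
tcp_pos: [0.4761, 0.0563, 0.0027]
tcp_rot: [-0.049, 0.996, 0.006, 0.07]
wrist_force: [-1.8, -0.3, -1.7]
width: 0.0926
gripper_force: 1.0
[-0.22612828  0.0843584 ] 0.0027255605493765045 [ 0.00994919  0.52106882  2.07103448  0.04391307  0.40956746 -1.69740075]
[-0.2181, -0.0031, 0.0304, 0.0017, 0.0005, 0.0004]
```

```bash
python3 -m inch '[[-0.01,0,0.0014,0,0,0],[-0.028,0,0.0039,0,0,0],[-0.048,-0.001,0.0067,0,0,0],[-0.068,-0.001,0.0095,0,0,0],[-0.088,-0.001,0.0124,0,0,0],[-0.108,-0.002,0.0152,0,0,0],[-0.128,-0.002,0.018,0,0,0],[-0.144,-0.002,0.0202,0,0,0],[-0.158,-0.002,0.0222,0,0,0],[-0.17,-0.002,0.024,0,0,0],[-0.17,-0.002,0.024,0,0,0]]'
python3 b.py p3; python3 c.py
```

```text
clock: 17.1
tcp_pos: [0.5626, 0.0637, 0.0033]
tcp_rot: [-0.049, 0.996, 0.006, 0.071]
wrist_force: [-0.7, -0.1, 0.7]
width: 0.0931
gripper_force: 0.0
board rail xy [-0.039  0.074] ang rel -6.59474733830209 (np.float64(1190.859375), 736)
tcp [-0.1396  0.0835] 0.0032769745442693954 [-0.3551 -0.049  -0.129 ] 17.15
tcp [-0.1396  0.0835] 0.0032769745442693954
top board 0.95 [-0.0777  0.0749]
top board_far_left 0.84 [-0.0183  0.1736]
top board_far_right 0.9 [-0.0155 -0.0218]
top globe_left 0.46 [-0.0723  0.1155]
top globe_right 0.47 [-0.0717  0.0251]
side board 0.91 [-0.0791  0.0883]
side board_far_right 0.66 [-0.0203 -0.0156]
side globe_left 0.51 [-0.1207  0.2333]
side globe_left 0.41 [-0.0729  0.1101]
side globe_right 0.78 [-0.0745  0.0324]
side globe_right 0.57 [-0.047  -0.1126]
side globe_right 0.36 [-0.3086 -0.2841]
```

```bash
python3 -m inch '[[-0.01,0,0.0014,0,0,0],[-0.02,0,0.0028,0,0,0],[-0.028,0,0.0039,0,0,0],[-0.034,0,0.0047,0,0,0],[-0.034,0,0.0047,0,0,0]]'
python3 -m inch '[[-0.004,0,0.0006,0,0,0],[-0.008,0,0.0011,0,0,0],[-0.008,0,0.0011,0,0,0]]'
```

```text
clock: 18.25
tcp_pos: [0.5792, 0.0654, 0.0031]
tcp_rot: [-0.049, 0.996, 0.006, 0.071]
wrist_force: [-0.1, -0.2, -0.9]
width: 0.0928
gripper_force: 0.2
clock: 18.55
tcp_pos: [0.5826, 0.0658, 0.003]
tcp_rot: [-0.049, 0.996, 0.006, 0.07]
wrist_force: [-2.5, 0.1, -0.7]
width: 0.0929
gripper_force: 1.4
```

```bash
python3 -m inch '[[-0.002,0,0.0003,0,0,0],[-0.004,0,0.0006,0,0,0],[-0.004,0,0.0006,0,0,0]]'
```

```text
clock: 18.85
tcp_pos: [0.5829, 0.0659, 0.0029]
tcp_rot: [-0.049, 0.996, 0.006, 0.069]
wrist_force: [-12.9, -0.5, 9.1]
width: 0.0932
gripper_force: 6.2
```

```bash
python3 -m inch '[[-0.003,0,0.0004,0,0,0],[-0.003,0,0.0004,0,0,0]]'
python3 -m inch '[[0.02,0,-0.003,0,0,0],[0.06,0,-0.0084,0,0,0],[0.12,0,-0.017,0,0,0],[0.2,0,-0.05,0,0,0],[0.28,0,-0.12,0,0,0],[0.36,0,-0.2,0,0,0],[0.42,0,-0.28,0,0,0],[0.42,0,-0.28,0,0,0]]'
python3 b.py p4; python3 c.py
```

```text
clock: 19.05
tcp_pos: [0.583, 0.0659, 0.0027]
tcp_rot: [-0.049, 0.997, 0.006, 0.067]
wrist_force: [-19.2, -1.2, 13.3]
width: 0.0928
gripper_force: 9.6
clock: 19.85
tcp_pos: [0.3584, 0.0431, 0.1148]
tcp_rot: [-0.049, 0.996, 0.006, 0.073]
wrist_force: [0.4, 0.7, -0.1]
width: 0.0929
gripper_force: 0.0
board rail xy [-0.0537  0.0762] ang rel -0.2479102002289526 (np.float64(70.703125), 2099)
tcp [-0.3436  0.0824] 0.11451371447896122 [ 1.2025 -0.6625 -0.1037] 19.9
tcp [-0.3436  0.0824] 0.11451371447896122
top board 0.85 [-0.0601  0.0786]
top board 0.45 [0.0013 0.1751]
top board_far_left 0.62 [0.0004 0.1809]
top board_far_right 0.78 [ 0.0064 -0.0132]
top board_far_right 0.72 [0.0002 0.1703]
top globe_left 0.86 [-0.0534  0.1123]
top globe_left 0.34 [-0.2782 -0.2605]
top globe_right 0.6 [-0.0534  0.0209]
side board 0.74 [-0.0608  0.0889]
side board_far_left 0.4 [-0.0117  0.0648]
side board_far_right 0.8 [ 0.0052 -0.0058]
side globe_left 0.71 [-0.0673  0.1085]
side globe_left 0.66 [-0.0528 -0.0363]
side globe_right 0.53 [-0.0679  0.0368]
```

View pics/p4.png

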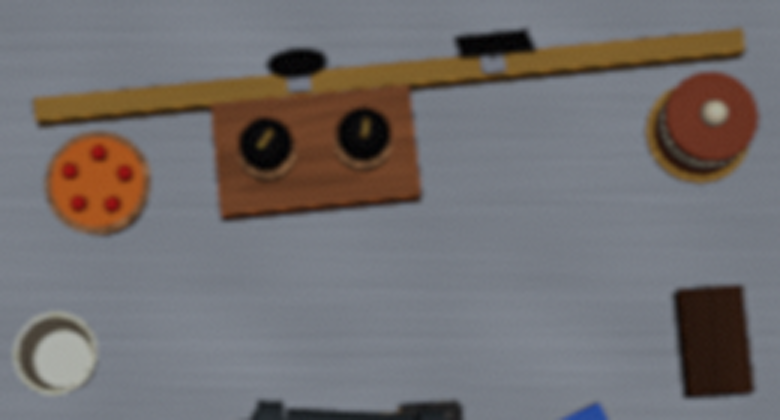

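The board is flush with the rail, its far edge from crop (213,105) to (412,88), and the globes are upright. It sits about 10 mm right of the round tag's clip at (299,84), so I'll nudge its right end left with the far finger alone, keeping the gripper body short of the rail.

```bash
python3 -c "
from h import *
s=sense();print(s['joint_positions'])
for sg in(1,):print(full(W2(-.28,-.09),.14,v,20,sg))"
```

```text
[-0.02709081  0.10148489  2.28883614  0.03929395  0.61216595 -1.72618187]
[-0.1328, -0.3451, -0.04, -0.0511, 0.121, 0.5021]
```

```bash
python3 -m inch '[[-0.04,-0.1,-0.04,-0.051,0.121,0.502],[-0.07,-0.2,-0.04,-0.051,0.121,0.502],[-0.1328,-0.28,-0.04,-0.051,0.121,0.502],[-0.1328,-0.345,-0.04,-0.051,0.121,0.502],[-0.1328,-0.345,-0.04,-0.051,0.121,0.502],[-0.1328,-0.345,-0.04,-0.051,0.121,0.502],[-0.1328,-0.345,-0.04,-0.051,0.121,0.502],[-0.1328,-0.345,-0.04,-0.051,0.121,0.502],[-0.1328,-0.345,-0.04,-0.051,0.121,0.502],[-0.1328,-0.345,-0.04,-0.051,0.121,0.502],[-0.1328,-0.345,-0.04,-0.051,0.121,0.502],[-0.1328,-0.345,-0.04,-0.051,0.121,0.502]]'
python3 -c "
from h import *
s=sense();print(R2(s['tcp_pos']),s['joint_positions'])
print(full(W2(-.11,-.07),.14,v,20,1),full(W2(-.11,-.07),.002,v,20,1))"
```

```text
clock: 21.7
tcp_pos: [0.4389, -0.1228, 0.1399]
tcp_rot: [0.663, 0.728, 0.117, -0.129]
wrist_force: [-0.4, 0.2, 0.6]
width: 0.0929
gripper_force: 0.0
[-0.28024663 -0.09035083] [-0.55061291  0.37517942  1.86214988  0.30603126  1.13871344 -0.80589001]
[0.0391, 0.3404, 0.0139, 0.0001, -0.0002, -0.0008] [-0.0555, 0.3406, 0.2732, 0.0001, -0.0002, -0.0008]
```

```bash
python3 -m inch '[[0.01,0.09,0.003,0,0,0],[0.02,0.18,0.007,0,0,0],[0.03,0.27,0.01,0,0,0],[0.039,0.34,0.014,0,0,0],[0.039,0.34,0.014,0,0,0],[0.005,0.34,0.108,0,0,0],[-0.025,0.34,0.19,0,0,0],[-0.045,0.34,0.245,0,0,0],[-0.0555,0.34,0.273,0,0,0],[-0.0555,0.34,0.273,0,0,0]]'
python3 -c "
from h import *
s=sense();print(R2(s['tcp_pos']),s['tcp_pos'][2]);print(full(W2(-.11,-.03),.002,v,20,1))"
```

```text
clock: 22.7
tcp_pos: [0.6052, -0.0853, 0.0013]
tcp_rot: [0.661, 0.73, 0.116, -0.129]
wrist_force: [-0.8, 0.4, 1.2]
width: 0.0929
gripper_force: 0.0
[-0.11112194 -0.0689181 ] 0.0013184353949678984
[0.0736, 0.0024, 0.0254, -0.0007, -0.0002, 0.0004]
```

```bash
python3 -m inch '[[0.03,0.001,0.0109,0,0,0],[0.055,0.002,0.02,0,0,0],[0.07,0.002,0.0255,0,0,0],[0.077,0.002,0.028,0,0,0],[0.077,0.002,0.028,0,0,0]]'
python3 -m inch '[[0.004,0,0.0014,0,0,0],[0.008,0,0.0029,0,0,0],[0.008,0,0.0029,0,0,0]]'
python3 -c "
from h import *
s=sense();print(R2(s['tcp_pos']),s['tcp_pos'][2])"
```

```text
clock: 23.2
tcp_pos: [0.6036, -0.044, 0.0032]
tcp_rot: [0.662, 0.73, 0.117, -0.128]
wrist_force: [0.8, -0.1, -0.0]
width: 0.0929
gripper_force: 0.0
clock: 23.5
tcp_pos: [0.6032, -0.0407, 0.0027]
tcp_rot: [0.662, 0.729, 0.117, -0.128]
wrist_force: [0.8, -1.1, 0.6]
width: 0.093
gripper_force: 0.6
[-0.10892027 -0.02435284] 0.002703266945252282
```

```bash
python3 -m inch '[[0.0055,0,0.002,0,0,0],[0.011,0,0.004,0,0,0],[0.0165,0,0.006,0,0,0],[0.0215,0,0.0079,0,0,0],[0.0215,0,0.0079,0,0,0]]'
python3 -m inch '[[-0.05,-0.002,-0.018,0,0,0],[-0.06,-0.002,-0.05,0,0,0],[-0.03,-0.05,-0.14,0,0,0],[0,-0.13,-0.23,0,0,0],[0,-0.22,-0.25,0,0,0],[0,-0.31,-0.25,0,0,0],[0,-0.36,-0.25,0,0,0],[0,-0.4,-0.25,0,0,0],[0,-0.4,-0.25,0,0,0]]'
python3 b.py p5; python3 b.py p6;  python3 c.py
```

```text
clock: 24.0
tcp_pos: [0.602, -0.0286, 0.0027]
tcp_rot: [0.662, 0.729, 0.117, -0.128]
wrist_force: [0.8, -1.7, 1.1]
width: 0.093
gripper_force: 1.0
clock: 24.9
tcp_pos: [0.4054, -0.0906, 0.1209]
tcp_rot: [0.662, 0.729, 0.117, -0.129]
wrist_force: [-0.3, -0.1, 0.2]
width: 0.0934
gripper_force: 0.0
board rail xy [-0.0535  0.0892] ang rel 0.14425886648974107 (np.float64(80.140625), 2104)
tcp [-0.309  -0.0554] 0.12087299150902103 [ 0.653  -0.9363  0.37  ] 24.95
board rail xy [-0.0532  0.0892] ang rel -0.16040648677197744 (np.float64(77.546875), 2105)
tcp [-0.3083 -0.0556] 0.12073973292115384 [ 0.9973  0.1938 -0.2915] 25.0
tcp [-0.3083 -0.0556] 0.12073973292115384
top board 0.56 [-0.0563  0.0895]
top board 0.52 [-0.0523  0.0467]
top board_far_left 0.59 [-0.0068  0.1844]
top board_far_right 0.63 [-0.0001 -0.0036]
top globe_left 0.85 [-0.0529  0.1312]
top globe_right 0.86 [-0.0529  0.0455]
side board 0.87 [-0.0614  0.0915]
side board 0.49 [-0.051   0.4708]
side board_far_right 0.62 [-0.0105 -0.0042]
side globe_right 0.44 [-0.0619  0.0477]
```

View pics/p6.png

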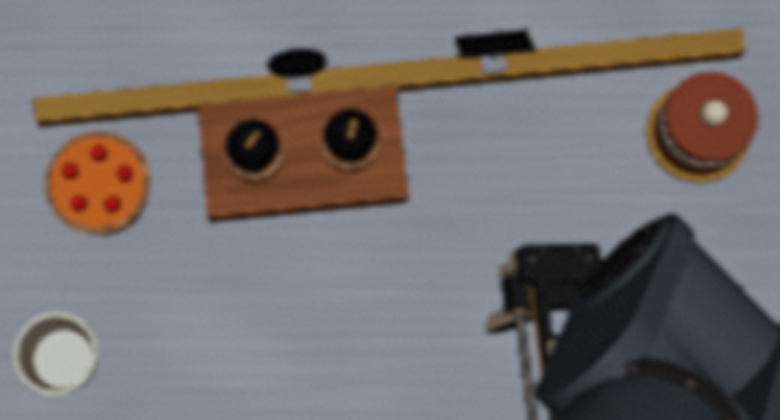

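The board is flush along the rail, its far edge from crop x=200 to 399. Its middle (299.5) is under the round tag's clip (299), the globes are upright and the robot is clear.

```bash
python3 -c "
from plant import job_done
print(job_done())"
```

```text
the job is handed in; nothing more can be done
None
```

The job is handed in: by the last pictures, the brown board is flush against the rail and about 3 mm off the round tag's centre, with both globes upright in place and nothing else seen to have moved; the verdict was not shown.

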